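# Clamp a blank under the twist-lock hold-down post

## Task

Clamp the hardwood blank under the hold-down stand: twist the T-bar on top to unlock the telescoping spindle, slide it down until its sprung foot presses on the blank with about 10 newtons (never more than 20), then twist the bar fully back to lock it at that length. Notches set the lock, so the length may need easing by a few millimetres before the bar turns home. Let go with the foot still pressed on the blank, and leave everything else on the table where it is.

Things in the scene. Friction and masses are not known exactly. Their poses are not given: they have to be found in the camera images.
- grip (a point): Centre of the T-bar on top of the spindle: black plastic bar, 64 mm long (along the point's x), 13 mm wide, 26 mm high, z up; it turns and slides with the spindle and is taken from above across its 13 mm width. Its height over the table is 293 mm minus the reading of joint spindle. The spindle axis is the vertical through it. A 28 mm round collar begins 13 mm under the bar's centre.
- stand: Grey hold-down stand, screwed down: dark steel base plate 150 x 205 x 12 mm, a 30 mm square column 85 mm from the spindle axis on its own +y side (top 188 mm over the table), carrying an upright slotted barrel in which the spindle slides. Origin on the table under the spindle axis, z up. When locked, the T-bar's long side lies along the stand's x.
- barrel_top (a point): Top rim of the barrel (48 mm across), on the spindle axis, 200 mm over the table. Inside, a steel lug on the spindle's side swings between rack teeth: notches 8 mm apart. At a multiple of 0.008 of joint spindle it turns home freely; up to 2 or 3 mm off it is drawn in, rubbing harder; near half-way between, a tooth stops it at about 0.4 rad: do not force it, slide a few mm and try again.
- barrel_foot (a point): Lower rim of the barrel, on the axis, 112 mm over the table. Below it hangs the spindle's sprung rubber foot, 32 mm across: its face is 100 mm over the table at spindle reading 0 and goes down with the spindle; it yields upwards by up to 22 mm at 1 N per mm, without preload.
- spindle (a joint): How far the telescoping spindle is slid down, m: 0 at the start (fully up, in the top notch), 0.064 at its lower stop. It slides only when unlocked, stiffly damped, with about 1 N of friction; it weighs about 2.3 N, so unlocked and let go it sinks slowly until its foot rests on the blank, which is not yet pressed enough. The foot meets the blank at a reading of 0.016 to 0.046, different each time: feel for it.
- twist (a joint): Turn of the T-bar with the spindle, rad: 0 fully home (locked), as it starts; 1.2 at the unlocked stop. It grows anticlockwise seen from above. Over about 0.6 the lug is clear of the teeth and the spindle can slide. It takes about 0.06 N m to turn and stays where it is left.
- jig: Square aluminium jig, 68 x 68 mm, fixed on the base plate under the spindle, its rim 49 mm over the table. It holds the hardwood blank, 48 mm square, whose flat top stands 54 to 84 mm over the table (blanks differ; the height is not measured). Origin at the jig's underside, 12 mm over the table, on the spindle axis.
- clamp_a: wooden ring clamp with a steel band, 105 x 30 x 27 mm, lying beside the stand; a bystander, to be left alone. Origin at its underside centre.
- clamp_b: second wooden ring clamp, same size, lying beside the stand; a bystander, to be left alone. Origin at its underside centre.
- spare: spare hardwood blank, 48 x 48 x 45 mm block, loose on the table beside the stand; a bystander, to be left alone. Origin at its underside centre.
- bottle: clear plastic water bottle, 66 mm across, 210 mm high; a bystander, to be left alone. Origin at its underside centre.
- mallet: hammer lying on the table at the right; a bystander, to be left alone. Origin at its underside (on the handle's axis line, under the tool).
- can: open tin, 80 mm across, 100 mm high, at the far left; a bystander, to be left alone. Origin at its underside centre.
- phone: black slab phone, 150 x 72 x 9 mm, at the left; a bystander, to be left alone. Origin at its underside centre.
- wax: light-brown wax cone stump, 52 mm across, 45 mm high, at the far right; a bystander, to be left alone. Origin at its underside centre.

How it is judged:
By the outcome, as a careful person would: the job done as asked, in the order asked, and still so for the second after the job is handed in, with the robot touching nothing.
It also fails if it takes over 56 s, if anything falls off the work surface, if the arm or the gripper's body presses on something with over 40 N, if the wrist force passes 120 N, or if a joint passes its speed limit or range.

## Robot

A 7-joint arm with a two-finger parallel gripper is mounted at the origin on the work surface. World frame = base frame: x ahead of the robot, y to its left, z up, the work surface at z = 0. Lengths are in m, angles in degrees, forces in N, time in s.
With the tool pointing down it reaches from about 0.425 to 0.875 m from the base axis. Payload 4.7 kg.
Tool frame: the origin (TCP) lies between the finger pads; the fingertips stand 19 mm ahead of it and the grasp point (between the pads) is the TCP; x points along the fingers, z is the direction in which the jaws open and shut, and the axes are right-handed (so a half turn about x gives the same grasp; the last joint's range is limited). The gripper opens to 87 mm and grips with 3 to 60 N. Pads are 19 mm wide; open, the fingers measure 117 mm over their backs; the gripper's body (75 mm by 190 mm) begins 51 mm behind the grasp point.
Start: joints at [-70.812, 18.392, -4.016, 83.108, 1.295, 78.541, -3.26], TCP at [0.205, 0.617, 0.242] pointing down, gripper open.
Joint ranges: [-163.93, 163.93], [-17.29, 119.83], [-79.2, 71.16], [3.27, 140.29], [-89.18, 269.18], [5.43, 117.66], [-154.24, 154.24]. Speed limits (degrees/s): [147.25, 147.25, 180, 180, 180, 180, 180].

## Interface

Orientations are given as [roll, pitch, yaw] about the fixed x, y, z axes, in that order (R = Rz(yaw) Ry(pitch) Rx(roll)).
In Python, from cell import monitor, read_camera, camera_model, env, regions_of gives the robot as it stands. The module is installed in compiled form; this text tells all that it offers.
- The arm moves only by the tool step_arm, never from a script. Its argument "deltas" is a list of rows, each a list of 5 numbers: the gripper's target within -1 to 1 (fully open at 1, half-way at 0, shut at -1), then the shift along the tool's x, y, z in m, then the turn about the tool's x in degrees. A call has 1 to 12 rows; each row is the pose to reach, as a shift and turn from the pose commanded when the call began, along the tool's axes at that moment; what a row does not reach only later rows make up. A row lasts 1/8 s, in which the tool goes at most 62.5 mm and 10.7 degrees, less where a joint would pass 70% of its speed; a pose out of reach is approached as far as the arm can. A call with a gripper value outside its range is refused whole. The fingers move at their own pace and stop on an object; "newtons" is the grip in N (left out, the last holds). Time passes only in rows, so rows that repeat a pose let the fingers close. It gives the time, the measured TCP pose, the force and the opening at its end, in the units of the state.
- monitor.get_obs(): the state, without advancing time (a new reading comes with each control period).
- read_camera(name): name is "scene" or "top"; returns (picture, depth): 420x560x3 uint8, red, green, blue; 420x560 float32, m along the optical axis (not along the pixel's ray), 0 where there is no reading.
- camera_model(name): a dict with "fx", "fy", "cx", "cy" (pixels), "xyz" and "attitude" of the camera in the world. Camera axes: x right, y down, z forward; pixel columns grow to the right and rows downward; lengths in m; the calibration is good to about 2 mm. A picture is of the moment at which its call begins. camera_model takes no time and is no camera call.
- env.sign_off(): hands the job in, once; it reports no verdict.
Trained networks look in the newest picture that a camera, given by its name, has taken for a name from the list of things; names that differ only in an ending like _2 or _b are one class to them, and where a whole thing is asked for, a point or a joint stands for the part that bears it (a point fixed in the world has none). Each returns a list of dicts, best first, with "p" (0 to 1); they miss things now and then, are a little off and sometimes report something else, mostly with a low value. They report only what shows in the picture. A call takes as long as a camera call.
- regions_of(camera, thing): "pixels" (420x560 bool, what is visible of it) and "pixel" ([column, row] in pixels, amid what is visible of it).
The state is a dict: "time_s": time; "qpos": joint angles; "joint_velocities": joint speeds; "effort": joint torques, N m; "tool_pos": TCP position; "tool_rot": TCP orientation; "force": force on the tool from outside, world axes, zero at the start; "wrist_torque": the same for the moment, N m; "grip_width": finger opening in m.
Only numpy, scipy, OpenCV 4.12 (cv2) and the standard library are available. Lean on these libraries where they do the work, as an engineer would, in place of code of your own. Each camera call takes 0.05 s, during which the arm holds its last target. There are 200 camera calls.

## Working session

There is one attempt and no reset: what is moved stays moved. The work goes in short steps, Python scripts to look and compute and a tool call to move; the robot and the scene stay as the last step left them, time stands still between calls to the robot, and variables do not carry over. Pictures are saved under pics/ and viewed, about 8 in all and at most 12, crops included, and the job is handed in when it is done.

Besides the shell and the picture viewer there is one more tool, called after ">>>" by a JSON object that holds its "method" and its "body". step_arm: Moves the arm, as the interface text tells. Its arguments: {"type":"object","properties":{"deltas":{"type":"array"},"newtons":{"type":"number"}},"required":["deltas"]}

```bash
mkdir -p pics; cat > h.py <<'E'
import numpy as np, cv2
from scipy.spatial.transform import Rotation as R
from cell import monitor, read_camera, camera_model, env, regions_of
def world(cam,d,mask=None):
    m=camera_model(cam)
    v,u=np.nonzero((d>0)&(mask if mask is not None else True)); z=d[v,u]
    P=np.c_[(u-m['cx'])/m['fx']*z,(v-m['cy'])/m['fy']*z,z]
    a=np.array(m['attitude'],float)
    Rm=a if a.shape==(3,3) else R.from_euler('xyz',a,degrees=True).as_matrix()
    return P@Rm.T+np.array(m['xyz']),u,v
def save(n,p): cv2.imwrite('pics/'+n,p[:,:,::-1])
E
python3 - <<'E'
from h import *
print(monitor.get_obs())
ims=[]
for c in ('scene','top'):
    p,d=read_camera(c); ims.append(p); print(c,camera_model(c))
    for t in ('grip','stand'):
        for r in regions_of(c,t)[:2]:
            P,u,v=world(c,d,r['pixels'])
            if len(P)==0: continue
            print(t,r['p'],r['pixel'],len(P),P.min(0),P.max(0))
    P,u,v=world(c,d)
    s=(P[:,2]>.27)&(P[:,2]<.32)&(P[:,0]>.3)
    Q=P[s]; print('hi',len(Q))
    if len(Q): print(np.percentile(Q,[5,50,95],axis=0))
    save(c+'.png',p)
    np.save(c+'_d.npy',d)
E
```

```text
{'time_s': 0.0, 'qpos': array([-70.814176  ,  18.43928768,  -4.01602031,  83.17520198,
         1.29727893,  78.53968966,  -3.25888781]), 'joint_velocities': array([-0.07697138, -0.02921992, -0.05360186,  0.09431147,  0.0957361 ,
       -0.00904237, -0.084483  ]), 'effort': array([-2.98444538e-04, -4.91285133e+01, -4.04126253e-01, -3.12529850e+01,
       -6.40522619e-02,  4.37783904e-02,  1.68005549e-04]), 'tool_pos': array([0.20482702, 0.61634309, 0.24045634]), 'tool_rot': array([-175.90722472,   89.89091378, -104.28126144]), 'force': array([0.3035173 , 0.06208992, 0.73056695]), 'wrist_torque': array([0.00472572, 0.03717005, 0.03377131]), 'grip_width': 0.08721930029871734}
scene {'fx': 401.5650597533749, 'fy': 401.5650597533749, 'cx': 272.26003203447493, 'cy': 209.93541259647964, 'xyz': array([1.178939  , 0.23840267, 1.09255286]), 'attitude': array([-141.85868662,   -0.34834388,  106.90415064])}
grip 0.57 [286.4, 191.8] 354 [ 0.22502159 -0.01717176  0.00134964] [0.51698834 0.08691008 0.31171474]
stand 0.77 [291.4, 243.1] 3423 [ 0.1882879  -0.02213699 -0.00188424] [0.60311485 0.21414
[... 198 characters left out ...]
7]
 [0.51442429 0.08478696 0.30947637]]
top {'fx': 427.4108173581223, 'fy': 427.4108173581223, 'cx': 278.3248160237267, 'cy': 214.53013112723823, 'xyz': array([0.26914815, 0.01088503, 1.44208632]), 'attitude': array([-1.68404024e+02,  1.14215557e-01, -8.91990453e+01])}
grip 0.43 [260.0, 219.3] 207 [4.56771958e-01 5.00887638e-02 2.35600884e-04] [0.58315574 0.09711357 0.31120266]
stand 0.59 [256.4, 232.6] 2669 [ 0.39037497 -0.02931966 -0.00251448] [0.60511712 0.21400296 0.31120266]
stand 0.44 [266.2, 238.0] 224 [0.44540208 0.02458238 0.01236035] [0.50999473 0.10667233 0.08370066]
hi 162
[[0.45949535 0.05279258 0.27817225]
 [0.48559159 0.06580284 0.30319195]
 [0.5119082  0.08117098 0.30806371]]
```

```bash
python3 - <<'E'
from h import *
for c in ('top','scene'):
    d=np.load(c+'_d.npy'); P,u,v=world(c,d)
    for n,lo,hi in (('bar',.298,.315),('coltop',.18,.197),('plate',.008,.016)):
        s=(P[:,2]>lo)&(P[:,2]<hi)&(abs(P[:,0]-.487)<.16)&(abs(P[:,1]-.068)<.16)
        Q=P[s]
        if len(Q)<5: print(c,n,len(Q));continue
        print(c,n,len(Q),'medz',np.median(Q[:,2]),cv2.minAreaRect(Q[:,:2].astype(np.float32)),Q[:,:2].mean(0))
        if n=='bar':
            w=np.linalg.svd(Q[:,:2]-Q[:,:2].mean(0))[2][0]; print('  axis deg',np.degrees(np.arctan2(w[1],w[0]))%180)
a=cv2.imread('pics/scene.png');b=cv2.imread('pics/top.png')
cv2.imwrite('pics/v1.png',cv2.resize(np.hstack([a[90:390,130:530],b[120:420,60:460]]),(800,300)))
cv2.imwrite('pics/v1.png',np.vstack([cv2.resize(np.hstack([a[90:390,130:530],b[90:390,60:460]]),(800,300))]))
E
```

```text
top bar 119 medz 0.30433692937540613 ((0.4873255789279938, 0.0668393075466156), (0.013245206326246262, 0.06300833076238632), 64.9738998413086) [0.48628642 0.06706653]
  axis deg 155.64788103466617
top coltop 196 medz 0.18495626408913224 ((0.5029438734054565, 0.10294202715158463), (0.12222077697515488, 0.044108979403972626), 72.28964233398438) [0.51327042 0.12397684]
top plate 1452 medz 0.011969266149160052 ((0.4947912096977234, 0.07183967530727386), (0.31246232986450195, 0.3017353415489197), 88.97074127197266) [0.48911209 0.08494496]
scene bar 123 medz 0.30698734674149286 ((0.4863622188568115, 0.06896713376045227), (0.01438674796372652, 0.06419987976551056), 65.89542388916016) [0.48815414 0.06967363]
  axis deg 155.86511898881912
scene coltop 277 medz 0.18489023427792817 ((0.5055757164955139, 0.10937705636024475), (0.1104225367307663, 0.03656145930290222), 69.35460662841797) [0.51217018 0.1219764 ]
scene plate 1263 medz 0.013685168682989302 ((0.48665285110473633, 0.06883816421031952), (0.3147298991680145, 0.319039523601532), 0.8940615653991699) [0.52432191 0.08970387]
```

View pics/v1.png

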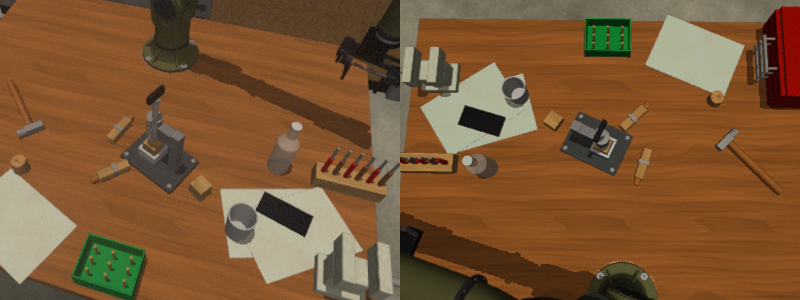

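View pics/top.png

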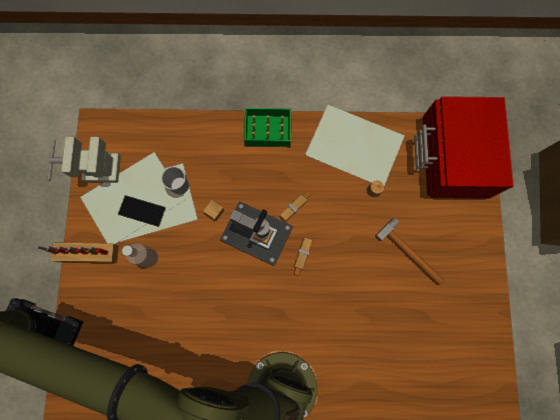

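```bash
cat >> h.py <<'E'
def st():
    o=monitor.get_obs(); return o,R.from_euler('xyz',o['tool_rot'],degrees=True).as_matrix()
def rel(target,barax):  # shift in tool axes to target, turn (deg) to bring tool z perpendicular to bar axis angle
    o,M=st(); sh=M.T@(np.array(target)-o['tool_pos'])
    yz=np.degrees(np.arctan2(M[1,2],M[0,2])); want=barax+90
    t=-((want-yz+90)%180-90)
    print('t',round(o['time_s'],2),'tcp',o['tool_pos'].round(4),'zyaw %.2f'%yz,'shift',sh.round(4),'turn %.2f (+-180)'%t,'F',o['force'].round(1),'T',o['wrist_torque'].round(2),'q',o['qpos'].round(1),'w %.4f'%o['grip_width'])
E
python3 -c "
from h import *
rel([.4868,.0679,.40],-24.3); print(st()[1].round(3))"
```

```text
t 0.3 tcp [0.205  0.6167 0.2412] zyaw 71.62 shift [-0.1585 -0.4405 -0.432 ] turn 5.92 (+-180) F [1.6 0.7 0.3] T [-0.04  0.03 -0.01] q [-70.8  18.4  -4.   83.1   1.3  78.5  -3.3] w 0.0870
[[-0.    -0.949  0.315]
 [-0.001  0.315  0.949]
 [-1.    -0.    -0.001]]
```

>>> {"method": "step_arm", "body": {"deltas": [[1,-0.05,0,0,0],[1,-0.1,0,0,0],[1,-0.16,0,0,0],[1,-0.16,-0.04,-0.04,0],[1,-0.16,-0.08,-0.08,1],[1,-0.16,-0.12,-0.12,2],[1,-0.16,-0.16,-0.16,3],[1,-0.16,-0.2,-0.2,4],[1,-0.16,-0.24,-0.235,5],[1,-0.16,-0.28,-0.275,6],[1,-0.16,-0.32,-0.315,6],[1,-0.16,-0.36,-0.353,6]]}}

```text
time_s: 1.8
tool_pos: [0.4358, 0.1664, 0.4018]
tool_rot: [-18.2, 89.9, 47.4]
force: [0.2, -0.1, -0.4]
grip_width: 0.0872
```

```bash
python3 -c "
from h import *
rel([.4868,.0679,.40],-24.3)"
```

```text
t 1.8 tcp [0.4358 0.1664 0.4018] zyaw 65.62 shift [ 0.0018 -0.0871 -0.0687] turn -0.08 (+-180) F [ 0.2 -0.1 -0.4] T [ 0.04 -0.18  0.03] q [-45.5  -6.9  19.2  92.2   2.2  94.2  39.3] w 0.0872
```

>>> {"method": "step_arm", "body": {"deltas": [[1,0,-0.03,-0.023,0],[1,0,-0.06,-0.047,0],[1,0,-0.087,-0.0685,0],[1,0.02,-0.087,-0.0685,0],[1,0.03,-0.087,-0.0685,0],[1,0.03,-0.087,-0.0685,0]]}}

```text
time_s: 2.55
tool_pos: [0.4857, 0.0705, 0.3709]
tool_rot: [124.4, 89.9, -169.9]
force: [-0.6, 0.3, -0.0]
grip_width: 0.0871
```

```bash
python3 - <<'E'
from h import *
rel([.4868,.0679,.306],-24.3)
p,d=read_camera('scene');P,u,v=world('scene',d)
Q=P[(P[:,2]>.298)&(P[:,2]<.315)&(abs(P[:,0]-.487)<.04)&(abs(P[:,1]-.068)<.04)]
print(len(Q),cv2.minAreaRect(Q[:,:2].astype(np.float32)))
q,_=read_camera('top')
cv2.imwrite('pics/v3.png',cv2.resize(np.hstack([p[130:330,190:390],q[120:320,160:360]])[:,:,::-1],(800,400)))
E
```

```text
t 2.55 tcp [0.4857 0.0705 0.3709] zyaw 65.69 shift [ 0.0649 -0.0021 -0.0019] turn -0.01 (+-180) F [-0.6  0.3 -0. ] T [-0.02  0.01 -0.  ] q [-40.   -4.2  27.1  93.2   1.9  90.6  52.7] w 0.0871
122 ((0.48624715209007263, 0.06915055215358734), (0.015206804499030113, 0.06357172131538391), 64.2892074584961)
```

View pics/v3.png

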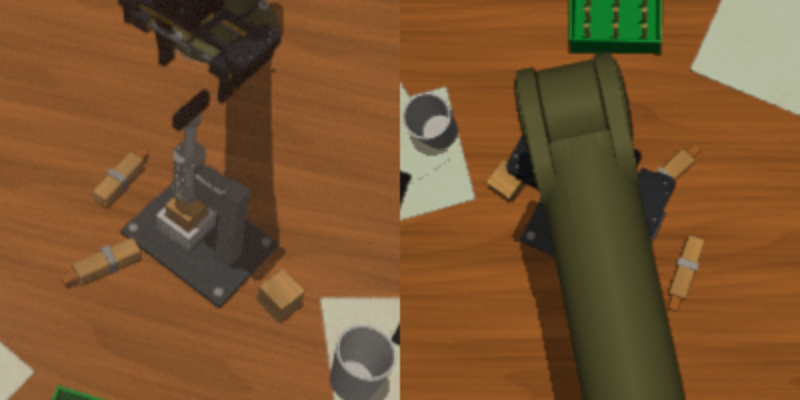

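>>> {"method": "step_arm", "body": {"deltas": [[1,0.01,-0.002,-0.002,0],[1,0.025,-0.002,-0.002,0],[1,0.04,-0.002,-0.002,0],[1,0.055,-0.002,-0.002,0],[1,0.065,-0.002,-0.002,0],[1,0.065,-0.002,-0.002,0],[1,0.065,-0.002,-0.002,0]]}}

```text
time_s: 3.52
tool_pos: [0.4876, 0.0675, 0.307]
tool_rot: [-45.7, 89.9, 20.0]
force: [-0.1, -0.4, 1.0]
grip_width: 0.0871
```

```bash
python3 -c "
from h import *
rel([.4868,.0679,.306],-24.3)"
```

```text
t 3.52 tcp [0.4876 0.0675 0.307 ] zyaw 65.62 shift [0.001  0.0009 0.0001] turn -0.08 (+-180) F [-0.1 -0.4  1. ] T [-0.   -0.06  0.06] q [-39.6  -3.6  27.5  99.9   1.7  83.3  53.3] w 0.0871
```

Close gently first to see any sideways offset.

>>> {"method": "step_arm", "body": {"deltas": [[-1,0.002,0,0,0],[-1,0.002,0,0,0],[-1,0.002,0,0,0],[-1,0.002,0,0,0],[-1,0.002,0,0,0],[-1,0.002,0,0,0],[-1,0.002,0,0,0],[-1,0.002,0,0,0],[-1,0.002,0,0,0],[-1,0.002,0,0,0]], "newtons": 10}}

```text
time_s: 4.78
tool_pos: [0.4871, 0.067, 0.3046]
tool_rot: [164.6, 90.0, -129.8]
force: [-1.3, -1.9, 0.4]
grip_width: 0.0131
```

```bash
python3 -c "
from h import *
rel([.4868,.0679,.306],-24.3); o,M=st(); print('Ftool',M.T@o['force'],'Ttool',M.T@o['wrist_torque'])"
```

```text
t 4.78 tcp [0.4871 0.067  0.3046] zyaw 65.60 shift [-0.0014  0.0007  0.0007] turn -0.10 (+-180) F [-1.3 -1.9  0.4] T [-0.35  0.26  0.02] q [-39.6  -3.6  27.5 100.1   1.7  83.1  53.3] w 0.0131
Ftool [-0.40916247  0.4127068  -2.30366646] Ttool [-0.02404057  0.42739522  0.08837954]
```

>>> {"method": "step_arm", "body": {"deltas": [[-1,0,0,0,0],[-1,0,0,0,0],[-1,0,0,0,-6],[-1,0,0,0,-12],[-1,0,0,0,-18],[-1,0,0,0,-24],[-1,0,0,0,-30],[-1,0,0,0,-36],[-1,0,0,0,-36],[-1,0,0,0,-36]], "newtons": 50}}

```text
time_s: 6.02
tool_pos: [0.4872, 0.0678, 0.3042]
tool_rot: [34.8, 90.0, 136.4]
force: [0.2, -0.3, -2.7]
grip_width: 0.0123
```

```bash
cat >>h.py <<'E'
def rep():
    rel([.4868,.0679,.306],-24.3); o,M=st(); print('Ftool',(M.T@o['force']).round(2),'Ttool',(M.T@o['wrist_torque']).round(3))
E
python3 -c "
from h import *
rep()"
```

```text
t 6.03 tcp [0.4872 0.0678 0.3042] zyaw 101.55 shift [-0.0018  0.0004  0.0002] turn 35.85 (+-180) F [ 0.2 -0.3 -2.7] T [0.02 0.09 0.04] q [-40.9  -3.7  28.7 100.2   1.8  83.1  89.1] w 0.0123
Ftool [ 2.68 -0.13 -0.38] Ttool [-0.038 -0.039  0.086]
```

>>> {"method": "step_arm", "body": {"deltas": [[-1,0,0,0,-6],[-1,0,0,0,-12],[-1,0,0,0,-18],[-1,0,0,0,-24],[-1,0,0,0,-27],[-1,0,0,0,-27],[-1,0.003,0,0,-27],[-1,0.006,0,0,-27],[-1,0.009,0,0,-27],[-1,0.012,0,0,-27],[-1,0.012,0,0,-27],[-1,0.012,0,0,-27]]}}

```text
time_s: 7.52
tool_pos: [0.4871, 0.0678, 0.2922]
tool_rot: [13.6, 90.0, 142.3]
force: [-1.2, 4.1, -2.9]
grip_width: 0.0128
```

```bash
python3 - <<'E'
from h import *
rep()
p,d=read_camera('scene'); rep()
cv2.imwrite('pics/v4.png',cv2.resize(p[130:290,190:350][:,:,::-1],(560,560)))
E
```

```text
t 7.53 tcp [0.4871 0.0678 0.2922] zyaw 128.64 shift [-0.0138  0.0002  0.0002] turn 62.94 (+-180) F [-1.2  4.1 -2.9] T [0.99 0.42 0.06] q [-41.8  -3.5  29.7 101.4   1.7  81.7 116.2] w 0.0128
Ftool [ 2.9  -1.61  3.95] Ttool [-0.061 -1.032 -0.29 ]
t 7.58 tcp [0.4871 0.0678 0.2922] zyaw 128.64 shift [-0.0138  0.0002  0.0003] turn 62.94 (+-180) F [-1.6  3.7 -4.1] T [ 1.03  0.48 -0.01] q [-41.8  -3.5  29.7 101.4   1.7  81.7 116.2] w 0.0122
Ftool [ 4.11 -1.02  3.89] Ttool [ 0.009 -1.108 -0.266]
```

View pics/v4.png

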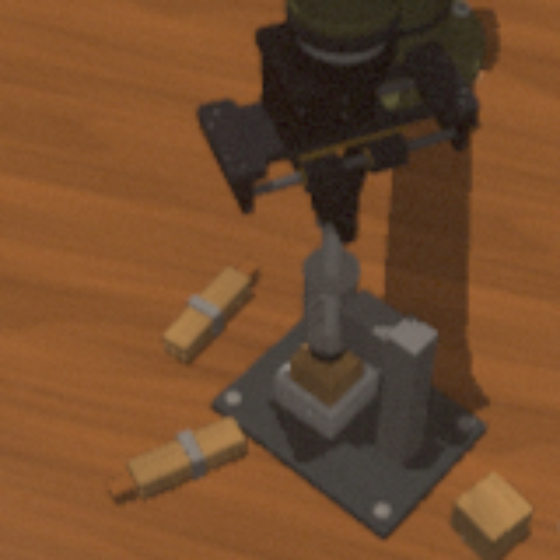

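>>> {"method": "step_arm", "body": {"deltas": [[-1,0.001,0,0.001,0],[-1,0.002,0,0.001,0],[-1,0.003,0,0.001,0],[-1,0.004,0,0.001,0],[-1,0.004,0,0.001,0],[-1,0.004,0,0.001,0]]}}

```text
time_s: 8.32
tool_pos: [0.4868, 0.068, 0.2885]
tool_rot: [-146.3, 90.0, -17.7]
force: [0.2, 2.3, -2.8]
grip_width: 0.0127
```

```bash
python3 -c "
from h import *
rep()"
```

```text
t 8.32 tcp [0.4868 0.068  0.2885] zyaw 128.61 shift [-0.0175  0.0001 -0.0001] turn 62.91 (+-180) F [ 0.2  2.3 -2.8] T [ 0.65  0.08 -0.  ] q [-41.8  -3.5  29.7 101.8   1.8  81.2 116.2] w 0.0127
Ftool [ 2.77 -1.6   1.63] Ttool [ 0.003 -0.559 -0.346]
```

>>> {"method": "step_arm", "body": {"deltas": [[-1,0.001,0,0,0],[-1,0.002,0,0,0],[-1,0.003,0,0,0],[-1,0.004,0,0,0],[-1,0.004,0,0,0],[-1,0.004,0,0,0]]}}

```text
time_s: 9.07
tool_pos: [0.4867, 0.0681, 0.2844]
tool_rot: [-171.7, 90.0, -43.1]
force: [1.5, 1.8, -2.1]
grip_width: 0.013
```

```bash
python3 -c "
from h import *
rep()"
```

```text
t 9.07 tcp [0.4867 0.0681 0.2844] zyaw 128.62 shift [-0.0216  0.0001 -0.0002] turn 62.92 (+-180) F [ 1.5  1.8 -2.1] T [ 0.49 -0.17  0.03] q [-41.8  -3.4  29.7 102.2   1.7  80.8 116.2] w 0.0130
Ftool [ 2.05 -2.31  0.49] Ttool [-0.03  -0.275 -0.433]
```

>>> {"method": "step_arm", "body": {"deltas": [[-1,0.001,0,0,0],[-1,0.002,0,0,0],[-1,0.003,0,0,0],[-1,0.003,0,0,0],[-1,0.003,0,0,0]]}}

```text
time_s: 9.7
tool_pos: [0.4867, 0.0681, 0.2815]
tool_rot: [-149.7, 90.0, -21.0]
force: [1.4, 1.5, -1.5]
grip_width: 0.0128
```

>>> {"method": "step_arm", "body": {"deltas": [[-1,0.001,0,0,0],[-1,0.002,0,0,0],[-1,0.003,0,0,0],[-1,0.003,0,0,0],[-1,0.003,0,0,0]]}}

```text
time_s: 10.32
tool_pos: [0.4868, 0.0681, 0.2788]
tool_rot: [-111.1, 90.0, 17.5]
force: [1.5, 1.3, 2.9]
grip_width: 0.0129
```

>>> {"method": "step_arm", "body": {"deltas": [[-1,0.001,0,0,0],[-1,0.002,0,0,0],[-1,0.003,0,0,0],[-1,0.003,0,0,0],[-1,0.003,0,0,0]]}}

```text
time_s: 10.95
tool_pos: [0.4868, 0.0682, 0.2758]
tool_rot: [-106.3, 90.0, 22.3]
force: [0.1, 1.1, 5.5]
grip_width: 0.0126
```

>>> {"method": "step_arm", "body": {"deltas": [[-1,0.001,0,0,0],[-1,0.002,0,0,0],[-1,0.0032,0,0,0],[-1,0.0032,0,0,0],[-1,0.0032,0,0,0],[-1,0.0032,0,0,0]]}}

```text
time_s: 11.7
tool_pos: [0.4869, 0.0682, 0.273]
tool_rot: [-100.6, 90.0, 28.0]
force: [0.1, 0.6, 6.2]
grip_width: 0.0124
```

```bash
python3 -c "
from h import *
rep()"
```

```text
t 11.7 tcp [0.4869 0.0682 0.273 ] zyaw 128.62 shift [-0.033   0.0002 -0.0002] turn 62.92 (+-180) F [0.1 0.6 6.2] T [0.27 0.22 0.06] q [-41.7  -3.1  29.8 103.2   1.6  79.4 116.3] w 0.0124
Ftool [-6.23 -0.43  0.42] Ttool [-0.057 -0.348  0.001]
```

>>> {"method": "step_arm", "body": {"deltas": [[-1,0.0004,0,0,6],[-1,0.0004,0,0,12],[-1,0.0004,0,0,18],[-1,0.0004,0,0,24],[-1,0.0004,0,0,30],[-1,0.0004,0,0,36],[-1,0.0004,0,0,42],[-1,0.0004,0,0,46],[-1,0.0004,0,0,46],[-1,0.0004,0,0,46]]}}

```text
time_s: 12.95
tool_pos: [0.4872, 0.0674, 0.2728]
tool_rot: [-102.6, 89.9, -20.0]
force: [0.3, -0.9, 7.9]
grip_width: 0.0122
```

```bash
python3 -c "
from h import *
rep()"
```

```text
t 12.95 tcp [0.4872 0.0674 0.2728] zyaw 82.56 shift [-0.0332  0.0004  0.0005] turn 16.86 (+-180) F [ 0.3 -0.9  7.9] T [-0.13  0.03 -0.05] q [-40.4  -3.   28.5 103.2   1.5  79.4  70.4] w 0.0122
Ftool [-7.94 -0.47 -0.85] Ttool [0.052 0.131 0.013]
```

>>> {"method": "step_arm", "body": {"deltas": [[-1,0,0,0,4],[-1,0,0,0,8],[-1,0,0,0,12],[-1,0,0,0,15],[-1,0,0,0,17],[-1,0,0,0,17],[-1,0,0,0,17]]}}

```text
time_s: 13.82
tool_pos: [0.4871, 0.067, 0.2727]
tool_rot: [-107.1, 89.9, -41.6]
force: [-0.8, -2.2, 7.7]
grip_width: 0.0127
```

```bash
python3 -c "
from h import *
rep()"
```

```text
t 13.82 tcp [0.4871 0.067  0.2727] zyaw 65.56 shift [-0.0333  0.0006  0.0007] turn -0.14 (+-180) F [-0.8 -2.2  7.7] T [-0.26  0.09  0.02] q [-39.9  -3.   28.1 103.2   1.5  79.4  53.4] w 0.0127
Ftool [-7.75 -0.24 -2.37] Ttool [-0.016  0.272 -0.021]
```

>>> {"method": "step_arm", "body": {"deltas": [[-1,0,0,0,1],[-1,0,0,0,2],[-1,0,0,0,3],[-1,0,0,0,3],[-1,0,0,0,3]]}}

```text
time_s: 14.45
tool_pos: [0.4871, 0.0671, 0.2728]
tool_rot: [-117.9, 89.9, -55.1]
force: [-0.2, -2.1, 8.1]
grip_width: 0.0126
```

```bash
python3 -c "
from h import *
rep()"
```

```text
t 14.45 tcp [0.4871 0.0671 0.2728] zyaw 62.73 shift [-0.0332  0.0005  0.0006] turn -2.97 (+-180) F [-0.2 -2.1  8.1] T [-0.43  0.04  1.  ] q [-39.8  -3.   27.9 103.2   1.6  79.4  50.6] w 0.0126
Ftool [-8.07 -0.77 -2.01] Ttool [-1.004  0.4   -0.159]
```

>>> {"method": "step_arm", "body": {"deltas": [[-1,0,0,0,-1],[-1,0,0,0,-1],[-1,-0.0008,0,0,-1],[-1,-0.0008,0,0,-1],[-1,-0.0008,0,0,-1]]}}

```text
time_s: 15.08
tool_pos: [0.487, 0.0671, 0.2733]
tool_rot: [-122.8, 89.9, -59.1]
force: [0.5, -1.9, 6.7]
grip_width: 0.0126
```

```bash
python3 -c "
from h import *
rep()"
```

```text
t 15.07 tcp [0.487  0.0671 0.2733] zyaw 63.70 shift [-0.0327  0.0005  0.0006] turn -2.00 (+-180) F [ 0.5 -1.9  6.7] T [-0.43 -0.03  0.83] q [-39.8  -3.   28.  103.1   1.6  79.5  51.5] w 0.0126
Ftool [-6.68 -1.29 -1.52] Ttool [-0.834  0.373 -0.222]
```

>>> {"method": "step_arm", "body": {"deltas": [[-1,-0.001,0,0,0],[-1,-0.002,0,0,0],[-1,-0.002,0,0,0],[-1,-0.002,0,0,0]]}}

```text
time_s: 15.58
tool_pos: [0.4868, 0.0672, 0.2743]
tool_rot: [-148.4, 89.9, -84.8]
force: [3.6, -3.8, -0.3]
grip_width: 0.0127
```

```bash
python3 -c "
from h import *
rep()"
```

```text
t 15.57 tcp [0.4868 0.0672 0.2743] zyaw 63.60 shift [-0.0317  0.0003  0.0006] turn -2.10 (+-180) F [ 3.6 -3.8 -0.3] T [-0.88 -0.8   0.82] q [-39.8  -3.   28.  103.    1.5  79.6  51.4] w 0.0127
Ftool [ 0.29 -4.91 -1.83] Ttool [-0.82   0.432 -1.112]
```

>>> {"method": "step_arm", "body": {"deltas": [[-0.5,0,0,0,0],[-0.2,0,0,0,0],[0.2,0,0,0,0],[0.6,0,0,0,0],[1,0,0,0,0],[1,0,0,0,0],[1,0,0,0,0],[1,0,0,0,0]]}}

```text
time_s: 16.58
tool_pos: [0.4866, 0.0682, 0.2748]
tool_rot: [7.3, 90.0, 70.9]
force: [-0.3, -0.6, -0.6]
grip_width: 0.0826
```

>>> {"method": "step_arm", "body": {"deltas": [[1,-0.01,0,0,0],[1,-0.03,0,0,0],[1,-0.06,0,0,0],[1,-0.09,0,0,0],[1,-0.12,0,0,0],[1,-0.12,0,0,0],[1,-0.12,0,0,0],[1,-0.12,0,0,0]]}}

```text
time_s: 17.58
tool_pos: [0.4862, 0.0681, 0.3938]
tool_rot: [132.8, 89.9, -163.6]
force: [-0.4, -0.1, -0.1]
grip_width: 0.0873
```

```bash
python3 - <<'E'
from h import *
rep()
p,d=read_camera('scene');P,u,v=world('scene',d)
s=(P[:,2]>.255)&(P[:,2]<.3)&(abs(P[:,0]-.487)<.04)&(abs(P[:,1]-.068)<.04)
Q=P[s]; T=Q[Q[:,2]>.268]
print(len(T),np.percentile(Q[:,2],[50,90]),cv2.minAreaRect(T[:,:2].astype(np.float32)))
w=np.linalg.svd(T[:,:2]-T[:,:2].mean(0))[2][0]; print('axis',np.degrees(np.arctan2(w[1],w[0]))%180)
cv2.imwrite('pics/v5.png',cv2.resize(p[130:330,170:370][:,:,::-1],(600,600)))
E
```

```text
t 17.57 tcp [0.4862 0.0681 0.3938] zyaw 63.63 shift [ 0.0878 -0.0007  0.0001] turn -2.07 (+-180) F [-0.4 -0.1 -0.1] T [-0.06  0.07  0.03] q [-40.3  -4.1  27.6  90.5   1.9  93.2  50.9] w 0.0873
Ftool [ 0.09  0.34 -0.23] Ttool [-0.028  0.086  0.04 ]
124 [0.27422976 0.27890379] ((0.4859752058982849, 0.06947433948516846), (0.015342000871896744, 0.0646224096417427), 66.62364196777344)
axis 155.20590988546644
```

View pics/v5.png

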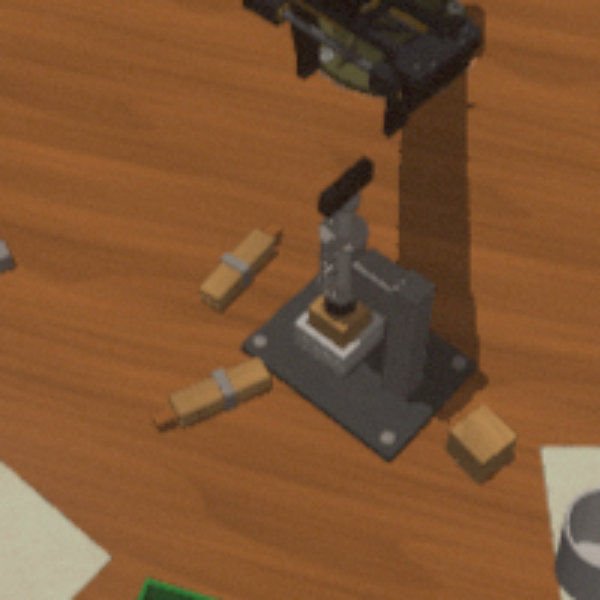

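```bash
python3 -c "
from h import *
print(env.sign_off())"
```

```text
the job is handed in; nothing more can be done
None
```

The blank is clamped and I handed the job in at about 18 s. I turned the T-bar about 63° to unlock the spindle and slid it down about 32 mm, which is the fourth 8 mm notch. I then turned the bar back to its home stop, let go and backed off upwards.

**Foot force:** The foot met the blank at a reading of about 21 mm. From the travel and the wrist force, I estimate it presses with about 9–11 N. This is inferred rather than measured directly. The wrist showed at most about 8 N upward.

**Lock:**
- The bar turned home without meeting a tooth, and pushing on past the stop raised the torque to about 1 N m.
- An upward test pull changed the force by 7 N over 1 mm, far stiffer than the 1 N/mm foot spring. A first, smaller pull had been inconclusive.

**After letting go:**
- The bar lies along 155.2°, against 155.9° at the start.
- The bar's top is about 32 mm lower than at the start.
- The final picture shows the foot on the blank, with both ring clamps and the spare blank apparently undisturbed.
- The gripper is open about 100 mm above the bar and touching nothing.

No check failed. I did not re-check the bystanders outside that last picture (bottle, phone, wax, most of the mallet). The arm stayed high when it passed over the table.

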